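Open the tea flask whose thread may be reversed

TASK

Take the screw cap off the steel tea flask on the dining table and finish while still holding it: the program ends with the cap in the gripper, level and still, about 8 cm straight above the flask. Nobody remembers whether this cap has an ordinary or a reversed thread, so try it both ways, and do not wrench or yank it. The cap is thin plastic, so handle it gently: squeeze it with a grip of no more than about 20 N, and leave the other things on the table where they are.

Things in the scene. Friction and masses are not known exactly. Their poses are not given: they have to be found in the camera images.
- cap: Round ribbed black plastic cap, 50 mm across, 30 mm high, 90 g, on the flask; grip its upright side from above, across the middle. Origin: centre of its underside, which rests on the mouth; z up. Done up as found. It comes loose anticlockwise or clockwise from above: this differs from start to start and cannot be seen. Turning never raises it; lift it off once loose.
- flask: Squat steel insulated flask, 92 mm across, 120 mm high to its shoulder, then a dark steel neck 44 mm across up to the mouth at 140 mm. It is fixed on a round wooden stand, 124 mm across, screwed to the table: it neither moves nor turns. Origin: centre of the stand's underside, on the table; z up.
- flask_mouth (a point): Centre of the flask's mouth, 140 mm above the table, where the cap's underside rests when done up. Free turning takes under 0.2 N m; at a stop, fingers gripping with 15 N feel 0.3 N m or more and then slip round the cap, doing no harm.
- vase: White ceramic vase of tulips, 84 mm across, 175 mm high (flowers to about 270 mm), fixed, about 0.2 m beyond the flask and to its left as seen from the robot. Origin: centre of its foot. Leave alone.
- mug: Blue ceramic mug, 80 mm across, 88 mm high, loose, to one side of the flask. Origin: centre of its foot. Leave alone.
- sugar_pot: White lidded sugar pot, 84 mm across, 92 mm high, loose, to the other side of the flask. Origin: centre of its foot. Leave alone.
- cap_lugs (a point): Foot of the cap's grey stem, on the axis, 13.5 mm below the underside, inside the neck. Two lugs on the stem lock the cap (2 mm of lift, no more). Wrong way: a hard stop after about 5 to 15 degrees. Right way: turns freely and, between 55 and 115 degrees past where it was found, lifts straight off; a second stop comes near 125 degrees.
Things that resemble listed ones, but are neither listed nor needed, are in the scene too. Of the things that look like the cap, the smaller one is meant.

How it is judged (in metres and radians):
On the way, in this order (a step that is already met when the one before it is completed fails the run):
1. the cap is gripped where it sits on the flask (contact force between the fingers and cap above 2 N and distance between cap and flask_mouth below 0.008 m), for 0.2 s.
2. the cap is off: more than 25 mm above the mouth, in the gripper (z of cap in the frame of flask_mouth above 0.025 m and horizontal distance between cap and flask_mouth below 0.03 m and contact force between the fingers and cap above 2 N), for 0.1 s.
At the end, for the whole second after the job is handed in: The fingers hold the cap with its underside 50 to 130 mm above the flask's mouth and within 40 mm of straight above it, level within 15 degrees, still (under 20 mm/s), touching neither flask nor vase (z of cap in the frame of flask_mouth between 0.05 and 0.13 m and horizontal distance between cap and flask_mouth below 0.04 m and angle between cap's own z axis and vertical below 0.26 rad and linear speed of cap below 0.02 m/s and contact force between the fingers and cap above 2 N and contact force between cap and flask below 0.1 N and contact force between cap and vase below 0.1 N); the arm keeps its last pose, push and grip.
It fails at once if the cap is squeezed, wrenched or yanked: more than 75 N in all between the fingers and the cap (contact force between the fingers and cap above 75 N).
It fails at once if the mug is moved more than 30 mm (distance of mug from where it was at the start of the episode above 0.03 m).
It fails at once if the sugar pot is moved more than 30 mm (distance of sugar_pot from where it was at the start of the episode above 0.03 m).
It also fails if it takes over 48 s, if anything falls off the work surface, if the arm or the gripper's body presses on something with over 40 N, if the wrist force passes 120 N, or if a joint passes its speed limit or range.

ROBOT

A 6-joint arm with a two-finger parallel gripper is mounted at the origin on the work surface. World frame = base frame: x ahead of the robot, y to its left, z up, the work surface at z = 0. Lengths are in mm, angles in rad, forces in N, time in s.
With the tool pointing down it reaches from about 375 to 750 mm from the base axis. Payload 9 kg.
Tool frame: the origin (TCP) lies at the very end of the fingers, on their centre line; the grasp point (between the pads) lies 19 mm behind it (env.tcp_to_grasp is the z of the grasp point in the tool frame, in mm); z points along the fingers, y is the line along which they close (so a half turn about z gives the same grasp; the last joint's range is limited). The gripper opens to 85 mm and grips with 20 to 120 N. Pads are 22 mm wide; open, the fingers measure 114 mm over their backs; the gripper's body (76 mm by 85 mm) begins 54 mm behind the grasp point. The pads swing forward as they close: fully open they stand 13 mm farther back than shut.
Start: joints at [1.066, 0.104, 0.097, 1.564, 0, 1.353], TCP at [169.735, 575.523, 231.331] pointing down, gripper open.
Joint ranges: [-2.99, 2.99], [-0.84, 1.86], [-1.1, 1.16], [-1.84, 2.11], [-1.51, 1.56], [-3.14, 3.14]. Speed limits (rad/s): [2.22, 2.22, 2.57, 3.14, 3.14, 3.14].

INTERFACE

Orientations are given as [roll, pitch, yaw] about the fixed x, y, z axes, in that order (R = Rz(yaw) Ry(pitch) Rx(roll)).
In Python, from bench import read_state, camera, camera_params, job, env gives the robot as it stands.
- The arm moves only by the tool jog_arm, never from a script. Its argument "motion" is one flat list of numbers, 7 for each row, row after row: the shift along the tool's x, y, z as a fraction of full scale, then the turn, a rotation vector about the tool's x, y, z as a fraction of full scale, then the opening, from 0 (shut) to 1 (fully open). A call has 1 to 5 rows; each row is the pose to reach, as a shift and turn from the pose commanded when the call began, along the tool's axes at that moment; what a row does not reach only later rows make up. Full scale, the value 1, is 100 mm for a shift and 30 degrees for a turn. A row lasts 1/12 s, in which the tool goes at most 41.7 mm and 7.16 degrees, less where a joint would pass 70% of its speed; a pose out of reach is approached as far as the arm can. A call with a number of a shift or a turn outside -1 to 1 is refused whole. A call with a gripper value outside its range is refused whole. The fingers move at their own pace and stop on an object; the grip force is fixed at half the most. Time passes only in rows, so rows that repeat a pose let the fingers close. It gives the time, the measured TCP pose, the force, the opening and the grip force at its end, in the units of the state.
- read_state(): the state, without advancing time (a new reading comes with each control period).
- camera(name): name is "scene" or "top"; returns the picture (384x512x3 uint8, blue, green, red); there is no depth.
- camera_params(name): a dict with "fx", "fy", "cx", "cy" (pixels), "R" (3x3) and "t" (3): a world point X has camera coordinates R X + t. Camera axes: x right, y down, z forward; pixel columns grow to the right and rows downward; lengths in mm; the calibration is good to about 2 mm. A picture is of the moment at which its call begins. camera_params takes no time and is no camera call.
- job.hand_in(): hands the job in; it is judged then, once.
The state is a dict: "t": time; "qpos": joint angles; "qd": joint speeds; "tau": joint torques, N m; "ee_pos": TCP position; "tool_rot": TCP orientation; "contact_force": force on the tool from outside, world axes, zero at the start; "moment": the same for the moment, N m; "opening": opening from 0.0 (shut) to 1.0 (fully open); "grip_force": force on a finger pad.
Only numpy, scipy, OpenCV 4.12 (cv2) and the standard library are available. Lean on these libraries where they do the work, as an engineer would, in place of code of your own. Each camera call takes 0.05 s, during which the arm holds its last target. There are 200 camera calls.

## Working session

There is one attempt and no reset: what is moved stays moved. The work goes in short steps, Python scripts to look and compute and a tool call to move; the robot and the scene stay as the last step left them, time stands still between calls to the robot, and variables do not carry over. Pictures are saved under pics/ and viewed, at most 10 in all, crops included, and the job is handed in when it is done.

Besides the shell and the picture viewer there is one more tool, called by a JSON object that holds its "fn" and its "kwargs", one argument or row to a line. jog_arm: Moves the arm, as the interface text tells. Its arguments: {"type":"object","properties":{"motion":{"type":"array"}},"required":["motion"]}

```bash
ls; mkdir -p pics; python3 - <<'E'
from bench import *
import cv2
s=read_state();print(s)
print({k:getattr(env,k) for k in dir(env) if k[0]!='_'})
for n in("scene","top"):
    cv2.imwrite(f"pics/{n}0.png",camera(n));print(n,camera_params(n))
E
```

```text
pics
{'t': 0.0, 'qpos': array([ 1.06628170e+00,  1.04689028e-01,  9.64251378e-02,  1.56387172e+00,
       -2.49179850e-05,  1.35307512e+00]), 'qd': array([-3.85284623e-04,  1.11512877e-03, -5.93808697e-06,  8.55337213e-04,
        3.50129493e-05,  1.15061746e-03]), 'tau': array([-1.36395283e-03, -5.56934059e+01,  5.03645611e+01,  1.69564190e-02,
       -4.97882484e-04, -9.76674635e-07]), 'ee_pos': array([169.56964486, 575.18675766, 230.50403986]), 'tool_rot': array([-3.14027961e+00, -2.64962301e-04,  2.85479908e+00]), 'contact_force': array([-0.53493356, -0.12494349, -0.1698427 ]), 'moment': array([ 0.01772586, -0.02913659,  0.05589351]), 'grip_force': 0.0, 'opening': 1.0047931461310438}
{'IKError': <class 'bench.IKError'>, 'tcp_to_grasp': -18.700000000000003}
scene {'fx': 361.3875255067602, 'fy': 361.3875255067602, 'cx': 263.1563412843115, 'cy': 187.01713684168485, 'R': array([[-0.72306913,  0.69067818, -0.0116056 ],
       [ 0.56379762,  0.58036415, -0.58763058],
       [-0.39912814, -0.43144074, -0.80904611]]), 't': array([ 368.35395985, -235.2589608 , 1267.46897681])}
top {'fx': 492.70635313426277, 'fy': 492.70635313426277, 'cx': 258.7515449386719, 'cy': 183.58401441254802, 'R': array([[-0.01324386, -0.99984086,  0.0119524 ],
       [-0.99694757,  0.01228384, -0.07710153],
       [ 0.07694244, -0.01293704, -0.9969516 ]]), 't': array([  -4.05297269,  558.3971476 , 1251.874551  ])}
```

View pics/scene0.png

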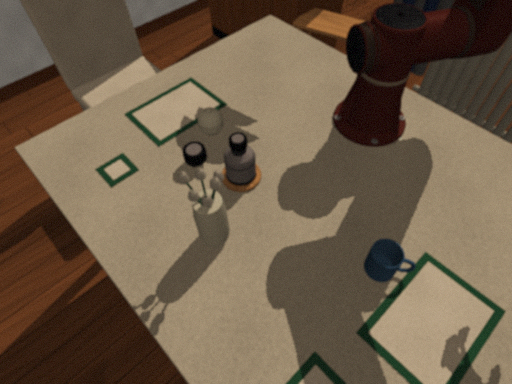

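View pics/top0.png

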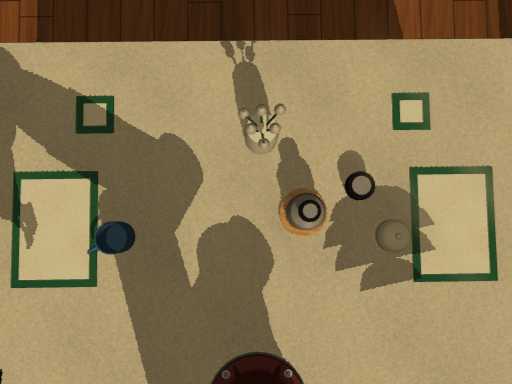

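Scene view: capped flask at about (237,140) on its wooden stand, with a larger black-capped decoy at (194,153). In the top view the cap is at (310,210), the decoy at (360,186), the sugar pot at (395,236), the mug at (115,238) and the vase at (262,135).

```bash
cat > h.py <<'E'
import cv2,numpy as np
from bench import *
def ray(n,u,v,z):
    p=camera_params(n);R=np.array(p["R"]);t=np.array(p["t"])
    d=R.T@[(u-p["cx"])/p["fx"],(v-p["cy"])/p["fy"],1];o=-R.T@t
    return o+d*(z-o[2])/d[2]
E
python3 - <<'E'
from h import *
for n,b in(("top",(270,350,165,250)),("top",(340,385,165,205)),("scene",(215,265,125,195))):
    im=cv2.imread(f"pics/{n}0.png");u0,u1,v0,v1=b
    g=im[v0:v1,u0:u1].max(2);m=(g<45).astype(np.uint8)
    cs,_=cv2.findContours(m,cv2.RETR_EXTERNAL,cv2.CHAIN_APPROX_NONE)
    for c in cs:
        if len(c)<15:continue
        (x,y),a,th=cv2.fitEllipse(c);print(n,x+u0,y+v0,a,th,cv2.boundingRect(c),cv2.minEnclosingCircle(c), ray(n,x+u0,y+v0,170),ray(n,x+u0,y+v0,155))
im=cv2.imread("pics/top0.png")[165:250,270:395];im2=cv2.imread("pics/scene0.png")[110:200,170:295]
cv2.imwrite("pics/z.png",np.vstack([cv2.resize(im,(480,300),interpolation=2),cv2.resize(im2,(480,300),interpolation=2)]))
E
```

```text
top 309.23526763916016 210.32878494262695 (21.092988967895508, 21.27985954284668) 34.28565216064453 (29, 35, 22, 22) ((39.14583206176758, 45.34027862548828), 11.03531551361084) [ 484.38989363 -123.34238365  170.        ] [ 484.71196863 -125.06327546  155.        ]
top 347.3402862548828 185.5 (4.285608768463135, 19.51885223388672) 0.0 (75, 11, 5, 20) ((79.0, 20.5), 9.500100135803223) [ 539.95524576 -211.78289742  170.        ] [ 541.02072958 -214.68703483  155.        ]
top 359.29090118408203 185.66013145446777 (27.323705673217773, 28.780088424682617) 97.43150329589844 (5, 7, 30, 28) ((19.460630416870117, 20.72834587097168), 14.715863227844238) [ 539.24927362 -239.16673956  170.        ] [ 540.30531224 -242.43724539  155.        ]
scene 240.0717945098877 168.58627319335938 (30.165756225585938, 30.430326461791992) 9.881589889526367 (12, 50, 28, 11) ((25.5, 51.0), 13.537086486816406) [551.05873714 -39.29197619 170.        ] [543.70276813 -49.02733438 155.        ]
scene 249.3642463684082 167.17324447631836 (2.2775468826293945, 7.645682334899902) 44.9675178527832 (31, 39, 7, 7) ((34.0, 42.0), 4.242740631103516) [530.82046537 -26.10220554 170.        ] [523.04372504 -35.56333688 155.        ]
scene 230.76290893554688 165.05625915527344 (8.83547592163086, 10.602657318115234) 149.88128662109375 (11, 38, 10, 9) ((15.5, 41.5), 5.700977325439453) [560.5470475 -64.8694422 170.       ] [553.38834874 -75.1365782  155.        ]
scene 237.62856674194336 143.2011661529541 (16.258644104003906, 25.464277267456055) 176.9536590576172 (14, 9, 18, 22) ((22.92352867126465, 19.252941131591797), 11.440963745117188) [ 497.22070663 -110.04799683  170.        ] [ 488.74539802 -121.25443438  155.        ]
```

View pics/z.png

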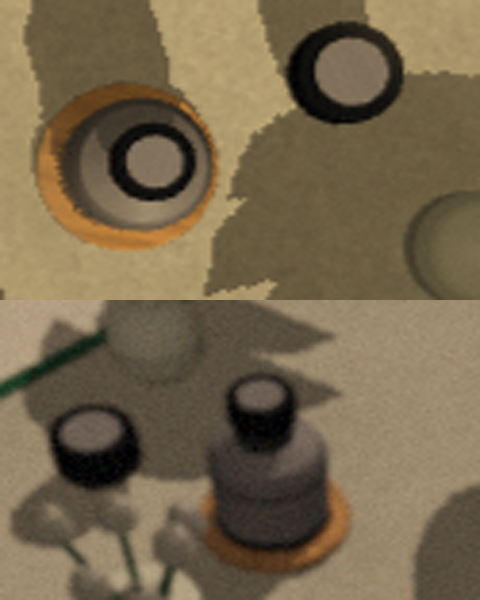

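The crops show the small black cap with its grey top on the flask (top view about (310,210.5), scene view about (238,137)). The decoy is a wider cap beside it on the table.

```bash
python3 - <<'E'
from h import *
for n,(u,v) in(("top",(310,210)),("scene",(238,136))):
    g=cv2.imread(f"pics/{n}0.png").max(2);r=9
    m=(g[v-r:v+r+1,u-r:u+r+1]>65).astype(np.uint8)
    k,l,st,ce=cv2.connectedComponentsWithStats(m,connectivity=4);i=l[r,r]
    c=ce[i]+[u-r,v-r];print(n,c,st[i],ray(n,*c,170))
im=cv2.imread("pics/top0.png");h=cv2.cvtColor(im,cv2.COLOR_BGR2HSV)
# neighbours (approx)
for nm,(u,v,z) in dict(decoy=(361,186,45),sugar=(395,236,90),mug=(115,238,88),vase=(262,135,150)).items(): print(nm,ray("top",u,v,z).round())
E
```

```text
top [310.00568182 210.30113636] [  2   2  15  15 176] [ 484.42995717 -125.09912079  170.        ]
scene [237.38888889 137.94444444] [ 3  7 12  9 90] [ 484.78521031 -125.19368088  170.        ]
decoy [ 547. -271.   45.]
sugar [ 421. -340.   90.]
mug [425. 339.  88.]
vase [662. -19. 150.]
```

{"fn": "jog_arm", "kwargs": {
  "motion": [-0.2, -0.2, -0.1, 0, 0, 0, 1, -0.45, -0.45, -0.2, 0, 0, 0, 1, -0.7, -0.7, -0.3, 0, 0, 0, 1, -0.9, -0.9, -0.3, 0, 0, 0, 1, -1, -1, -0.3, 0, 0, 0, 1]
}}

```text
t: 0.52
ee_pos: [238.6, 449.3, 261.9]
tool_rot: [3.141, 0.001, 2.853]
contact_force: [0.8, 0.5, 0.1]
opening: 1.0
grip_force: 0.0
```

{"fn": "jog_arm", "kwargs": {
  "motion": [-0.25, -0.25, 0, 0, 0, 0, 1, -0.5, -0.5, 0, 0, 0, 0, 1, -0.75, -0.75, 0, 0, 0, 0, 1, -1, -1, 0, 0, 0, 0, 1]
}}

```text
t: 0.85
ee_pos: [305.2, 325.7, 261.0]
tool_rot: [-3.141, -0.0, 2.855]
contact_force: [0.7, -0.2, 0.1]
opening: 1.0
grip_force: 0.0
```

{"fn": "jog_arm", "kwargs": {
  "motion": [-0.25, -0.25, 0, 0, 0, 0, 1, -0.5, -0.5, 0, 0, 0, 0, 1, -0.75, -0.75, 0, 0, 0, 0, 1, -1, -1, 0, 0, 0, 0, 1]
}}

```text
t: 1.18
ee_pos: [372.9, 201.3, 261.1]
tool_rot: [3.141, 0.0, 2.855]
contact_force: [1.0, 0.8, -0.5]
opening: 1.001
grip_force: 0.0
```

{"fn": "jog_arm", "kwargs": {
  "motion": [-0.25, -0.25, 0, 0, 0, 0, 1, -0.5, -0.5, 0, 0, 0, 0, 1, -0.75, -0.75, 0, 0, 0, 0, 1, -1, -1, 0, 0, 0, 0, 1]
}}

```text
t: 1.52
ee_pos: [440.6, 77.0, 261.1]
tool_rot: [3.141, -0.0, 2.855]
contact_force: [1.0, 0.5, 0.8]
opening: 1.004
grip_force: 0.0
```

{"fn": "jog_arm", "kwargs": {
  "motion": [-0.25, -0.25, 0, 0, 0, 0, 1, -0.5, -0.5, 0, 0, 0, 0, 1, -0.75, -0.75, 0, 0, 0, 0, 1, -0.9, -0.9, 0, 0, 0, 0, 1, -0.9, -0.9, 0, 0, 0, 0, 1]
}}

```text
t: 1.93
ee_pos: [502.1, -36.6, 260.1]
tool_rot: [-3.141, -0.001, 2.851]
contact_force: [-0.1, -0.9, -0.4]
opening: 1.002
grip_force: 0.0
```

```bash
cat >> h.py <<'E'
from scipy.spatial.transform import Rotation as Ro
def todo(x,y,z):
    s=read_state();R=Ro.from_euler('xyz',s['tool_rot']).as_matrix()
    print('t',s['t'],'pos',s['ee_pos'].round(1),'rot',s['tool_rot'].round(3),'q',s['qpos'].round(2),'f',s['contact_force'].round(1),'m',s['moment'].round(2),s['opening'],s['grip_force'])
    print('tool delta',(R.T@(np.array([x,y,z])-s['ee_pos'])).round(1))
E
python3 -c "from h import *;todo(484.6,-125.1,138)"
```

```text
t 1.9333 pos [502.1 -36.6 260.1] rot [-3.141e+00 -1.000e-03  2.851e+00] q [-0.33 -0.18 -0.13  1.62 -0.   -0.04] f [-0.1 -0.9 -0.4] m [0.06 0.01 0.  ] 1.002463078027303 0.0
tool delta [ -8.7 -89.8 122.1]
```

{"fn": "jog_arm", "kwargs": {
  "motion": [-0.02, -0.22, 0, 0, 0, 0, 1, -0.05, -0.5, 0.1, 0, 0, 0, 1, -0.09, -0.75, 0.3, 0, 0, 0, 1, -0.09, -0.9, 0.6, 0, 0, 0, 1, -0.09, -0.9, 0.6, 0, 0, 0, 1]
}}

```text
t: 2.35
ee_pos: [481.4, -122.7, 195.5]
tool_rot: [3.14, -0.007, 2.852]
contact_force: [-0.8, 1.1, -1.7]
opening: 0.999
grip_force: 0.0
```

```bash
python3 - <<'E'
from h import *
todo(484.6,-125.1,138)
a=camera("top");b=camera("scene");cv2.imwrite("pics/t1.png",a);cv2.imwrite("pics/s1.png",b)
cv2.imwrite("pics/z1.png",np.hstack([cv2.resize(a[130:280,240:380],(390,420)),cv2.resize(b[80:230,170:310],(390,420))]))
E
```

```text
t 2.35 pos [ 481.4 -122.7  195.5] rot [ 3.14  -0.007  2.852] q [-0.51 -0.21 -0.27  1.52 -0.   -0.22] f [-0.8  1.1 -1.7] m [0.09 0.02 0.05] 0.9988831145633257 0.0
tool delta [-4.2 -1.5 57.5]
```

View pics/z1.png

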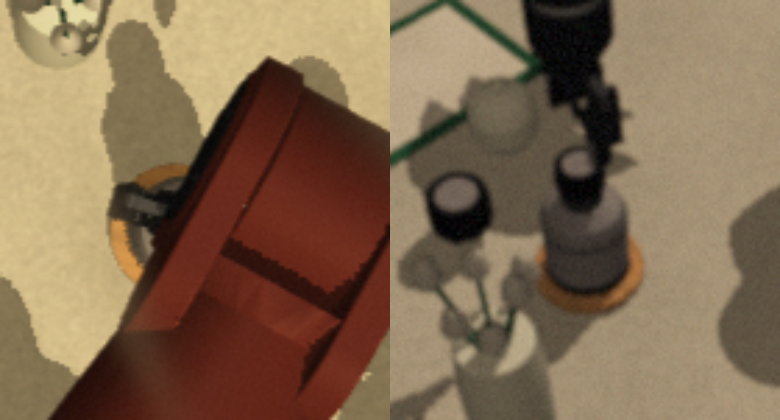

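The crop shows the fingers straddling above the cap in the scene view (cap at about (578,165) in the crop) and the arm hiding it in the top view. Nothing is touching, so I'll descend.

{"fn": "jog_arm", "kwargs": {
  "motion": [0, 0, 0.1, 0, 0, 0, 1, 0, 0, 0.2, 0, 0, 0, 1, 0, 0, 0.25, 0, 0, 0, 1, 0, 0, 0.25, 0, 0, 0, 1, 0, 0, 0.25, 0, 0, 0, 1]
}}

```text
t: 2.87
ee_pos: [484.3, -121.4, 176.2]
tool_rot: [3.141, -0.0, 2.856]
contact_force: [-0.4, -0.3, 1.0]
opening: 0.994
grip_force: 0.0
```

```bash
python3 -c "from h import *;todo(484.6,-125.1,138)"
```

```text
t 2.8667 pos [ 484.3 -121.4  176.2] rot [ 3.141 -0.     2.856] q [-0.51 -0.21 -0.31  1.47  0.   -0.22] f [-0.4 -0.3  1. ] m [ 0.04 -0.03  0.03] 0.9935814771523511 0.0
tool delta [-1.4 -3.4 38.2]
```

{"fn": "jog_arm", "kwargs": {
  "motion": [-0.01, -0.03, 0.1, 0, 0, 0, 1, -0.01, -0.03, 0.2, 0, 0, 0, 1, -0.01, -0.03, 0.3, 0, 0, 0, 1, -0.01, -0.03, 0.38, 0, 0, 0, 0.8, -0.01, -0.03, 0.38, 0, 0, 0, 0.7]
}}

```text
t: 3.28
ee_pos: [483.3, -124.5, 135.7]
tool_rot: [3.141, -0.003, 2.855]
contact_force: [0.0, 0.6, 0.0]
opening: 0.75
grip_force: 0.0
```

{"fn": "jog_arm", "kwargs": {
  "motion": [0, 0, 0, 0, 0, 0, 0.66, 0, 0, 0, 0, 0, 0, 0.66, 0, 0, 0, 0, 0, 0, 0.66, 0, 0, 0, 0, 0, 0, 0.66]
}}

```text
t: 3.62
ee_pos: [484.7, -125.3, 138.8]
tool_rot: [-3.141, 0.001, 2.855]
contact_force: [0.7, 0.5, 0.5]
opening: 0.66
grip_force: 0.0
```

```bash
python3 -c "from h import *;todo(484.6,-125.1,138)"
```

```text
t 3.6167 pos [ 484.7 -125.3  138.8] rot [-3.141e+00  1.000e-03  2.855e+00] q [-0.51 -0.2  -0.37  1.4   0.   -0.23] f [0.7 0.5 0.5] m [ 0.04 -0.    0.02] 0.6603818700499029 0.0
tool delta [0.2 0.1 0.8]
```

{"fn": "jog_arm", "kwargs": {
  "motion": [0, 0, 0, 0, 0, 0, 0.62, 0, 0, 0, 0, 0, 0, 0.6, 0, 0, 0, 0, 0, 0, 0.6]
}}

```text
t: 3.87
ee_pos: [484.5, -125.1, 138.4]
tool_rot: [3.142, 0.0, 2.855]
contact_force: [0.5, -0.7, -0.8]
opening: 0.601
grip_force: 0.0
```

{"fn": "jog_arm", "kwargs": {
  "motion": [0, 0, 0, 0, 0, 0, 0.59, 0, 0, 0, 0, 0, 0, 0.59]
}}

```text
t: 4.03
ee_pos: [484.4, -125.1, 138.3]
tool_rot: [3.142, 0.0, 2.855]
contact_force: [-0.8, -1.0, 0.0]
opening: 0.592
grip_force: 0.1
```

{"fn": "jog_arm", "kwargs": {
  "motion": [0, 0, 0, 0, 0, 0, 0.58, 0, 0, 0, 0, 0, 0, 0.58]
}}

```text
t: 4.2
ee_pos: [484.4, -125.1, 138.4]
tool_rot: [3.142, 0.0, 2.855]
contact_force: [-0.2, -0.1, 0.9]
opening: 0.583
grip_force: 9.2
```

{"fn": "jog_arm", "kwargs": {
  "motion": [0, 0, 0, 0, 0, 0, 0.575, 0, 0, 0, 0, 0, 0, 0.575, 0, 0, 0, 0, 0, 0, 0.575]
}}

```text
t: 4.45
ee_pos: [484.4, -125.1, 138.5]
tool_rot: [-3.142, 0.0, 2.855]
contact_force: [-0.2, -0.1, 2.6]
opening: 0.574
grip_force: 19.0
```

{"fn": "jog_arm", "kwargs": {
  "motion": [0, 0, 0, 0, 0, 0, 0.577, 0, 0, 0, 0, 0, 0, 0.577, 0, 0, 0, 0, 0, 0, 0.577]
}}

```text
t: 4.7
ee_pos: [484.4, -125.1, 138.5]
tool_rot: [-3.142, 0.0, 2.855]
contact_force: [-1.1, 0.6, 4.4]
opening: 0.58
grip_force: 19.0
```

```bash
python3 -c "from h import *;todo(484.6,-125.1,138)"
```

```text
t 4.7 pos [ 484.4 -125.1  138.5] rot [-3.142  0.     2.855] q [-0.51 -0.2  -0.37  1.4   0.   -0.23] f [-1.1  0.6  4.4] m [ 0.02  0.24 -0.05] 0.5800281068354437 19.00295913219452
tool delta [-0.1  0.1  0.5]
```

{"fn": "jog_arm", "kwargs": {
  "motion": [0, 0, 0, 0, 0, -0.1, 0.579, 0, 0, 0, 0, 0, -0.2, 0.579, 0, 0, 0, 0, 0, -0.3, 0.579, 0, 0, 0, 0, 0, -0.4, 0.579]
}}

```text
t: 5.03
ee_pos: [484.7, -125.4, 138.4]
tool_rot: [-3.141, 0.001, 3.066]
contact_force: [0.9, -0.9, 3.4]
opening: 0.578
grip_force: 17.2
```

```bash
python3 -c "from h import *;todo(484.6,-125.1,138)"
```

```text
t 5.0333 pos [ 484.7 -125.4  138.4] rot [-3.141e+00  1.000e-03  3.066e+00] q [-0.51 -0.2  -0.37  1.4  -0.   -0.44] f [ 0.9 -0.9  3.4] m [-0.18 -0.01 -0.49] 0.5776326474958234 17.23157823085785
tool delta [0.1 0.3 0.4]
```

{"fn": "jog_arm", "kwargs": {
  "motion": [0, 0, 0, 0, 0, -0.1, 0.579, 0, 0, 0, 0, 0, -0.2, 0.579]
}}

```text
t: 5.2
ee_pos: [484.4, -125.4, 138.3]
tool_rot: [-3.141, -0.0, -3.113]
contact_force: [-1.3, -1.4, 1.8]
opening: 0.581
grip_force: 17.2
```

```bash
python3 -c "from h import *;todo(484.6,-125.1,138)"
```

```text
t 5.2 pos [ 484.4 -125.4  138.3] rot [-3.141 -0.    -3.113] q [-0.52 -0.2  -0.37  1.4  -0.   -0.54] f [-1.3 -1.4  1.8] m [-0.29  0.06 -0.46] 0.5805117440457099 17.200908064842224
tool delta [-0.2  0.3  0.3]
```

Anticlockwise reads about 0.47 N m, so it has hit the stop and is slipping. I'll try clockwise.

{"fn": "jog_arm", "kwargs": {
  "motion": [0, 0, 0, 0, 0, 0.15, 0.579, 0, 0, 0, 0, 0, 0.3, 0.579, 0, 0, 0, 0, 0, 0.5, 0.579, 0, 0, 0, 0, 0, 0.7, 0.579, 0, 0, 0, 0, 0, 0.9, 0.579]
}}

```text
t: 5.62
ee_pos: [484.6, -125.2, 138.3]
tool_rot: [3.141, 0.0, 2.693]
contact_force: [0.1, -0.4, 2.1]
opening: 0.577
grip_force: 17.2
```

```bash
python3 -c "from h import *;todo(484.6,-125.1,138)"
```

```text
t 5.6167 pos [ 484.6 -125.2  138.3] rot [3.141 0.    2.693] q [-0.51 -0.2  -0.37  1.4   0.   -0.07] f [ 0.1 -0.4  2.1] m [-0.05  0.02  0.05] 0.5772703121703536 17.24936753511429
tool delta [-0.   0.1  0.3]
```

Free clockwise (0.05 N m). I'll keep going.

{"fn": "jog_arm", "kwargs": {
  "motion": [0, 0, 0, 0, 0, 0.2, 0.579, 0, 0, 0, 0, 0, 0.4, 0.579, 0, 0, 0, 0, 0, 0.6, 0.579, 0, 0, 0, 0, 0, 0.8, 0.579, 0, 0, 0, 0, 0, 1, 0.579]
}}

```text
t: 6.03
ee_pos: [484.6, -125.2, 138.3]
tool_rot: [3.141, 0.0, 2.169]
contact_force: [0.1, 0.2, 1.9]
opening: 0.577
grip_force: 17.2
```

```bash
python3 -c "from h import *;todo(484.6,-125.1,138)"
```

```text
t 6.0333 pos [ 484.6 -125.2  138.3] rot [3.141 0.    2.169] q [-0.51 -0.2  -0.37  1.4   0.    0.46] f [0.1 0.2 1.9] m [-0.07 -0.01 -0.02] 0.5768231048131607 17.235741019248962
tool delta [0.1 0.1 0.3]
```

{"fn": "jog_arm", "kwargs": {
  "motion": [0, 0, 0, 0, 0, 0.2, 0.579, 0, 0, 0, 0, 0, 0.4, 0.579, 0, 0, 0, 0, 0, 0.6, 0.579, 0, 0, 0, 0, 0, 0.8, 0.579, 0, 0, 0, 0, 0, 1, 0.579]
}}

```text
t: 6.45
ee_pos: [484.6, -125.2, 138.3]
tool_rot: [3.141, 0.0, 1.645]
contact_force: [0.5, -0.5, 1.9]
opening: 0.579
grip_force: 17.2
```

```bash
python3 -c "from h import *;todo(484.6,-125.1,138)"
```

```text
t 6.45 pos [ 484.6 -125.2  138.3] rot [3.141 0.    1.645] q [-0.51 -0.2  -0.37  1.4   0.    0.98] f [ 0.5 -0.5  1.9] m [-0.06  0.06  0.01] 0.5793217385403889 17.233160734176636
tool delta [0.1 0.  0.3]
```

{"fn": "jog_arm", "kwargs": {
  "motion": [0, 0, 0, 0, 0, 0.2, 0.579, 0, 0, 0, 0, 0, 0.3, 0.579, 0, 0, 0, 0, 0, 0.3, 0.579]
}}

```text
t: 6.7
ee_pos: [484.5, -125.2, 138.3]
tool_rot: [3.141, -0.0, 1.491]
contact_force: [0.4, -0.1, 2.1]
opening: 0.583
grip_force: 17.2
```

```bash
python3 -c "from h import *;todo(484.6,-125.1,138)"
```

```text
t 6.7 pos [ 484.5 -125.2  138.3] rot [ 3.141 -0.     1.491] q [-0.51 -0.2  -0.37  1.4   0.    1.14] f [ 0.4 -0.1  2.1] m [-0.02  0.02  0.03] 0.5829115810765941 17.24607914686203
tool delta [0.1 0.1 0.3]
```

{"fn": "jog_arm", "kwargs": {
  "motion": [0, 0, -0.01, 0, 0, 0, 0.579, 0, 0, -0.02, 0, 0, 0, 0.579, 0, 0, -0.04, 0, 0, 0, 0.579, 0, 0, -0.06, 0, 0, 0, 0.579]
}}

```text
t: 7.03
ee_pos: [484.2, -125.0, 144.2]
tool_rot: [-3.141, -0.0, 1.494]
contact_force: [0.3, -0.1, -0.2]
opening: 0.584
grip_force: 17.0
```

{"fn": "jog_arm", "kwargs": {
  "motion": [0, 0, -0.04, 0, 0, 0, 0.579, 0, 0, -0.08, 0, 0, 0, 0.579, 0, 0, -0.12, 0, 0, 0, 0.579, 0, 0, -0.17, 0, 0, 0, 0.579, 0, 0, -0.22, 0, 0, 0, 0.579]
}}

```text
t: 7.45
ee_pos: [484.4, -125.1, 166.9]
tool_rot: [3.141, -0.0, 1.494]
contact_force: [-0.3, 0.3, -0.3]
opening: 0.586
grip_force: 17.0
```

{"fn": "jog_arm", "kwargs": {
  "motion": [0, 0, -0.07, 0, 0, 0, 0.579, 0, 0, -0.15, 0, 0, 0, 0.579, 0, 0, -0.25, 0, 0, 0, 0.579, 0, 0, -0.35, 0, 0, 0, 0.579, 0, 0, -0.42, 0, 0, 0, 0.579]
}}

```text
t: 7.87
ee_pos: [484.7, -125.3, 210.1]
tool_rot: [3.14, 0.001, 1.493]
contact_force: [-0.2, 1.0, -1.0]
opening: 0.579
grip_force: 17.0
```

{"fn": "jog_arm", "kwargs": {
  "motion": [0, 0, -0.06, 0, 0, 0, 0.579, 0, 0, -0.1, 0, 0, 0, 0.579, 0, 0, -0.12, 0, 0, 0, 0.579, 0, 0, -0.12, 0, 0, 0, 0.579, 0, 0, -0.12, 0, 0, 0, 0.579]
}}

```text
t: 8.28
ee_pos: [484.3, -125.0, 220.0]
tool_rot: [-3.141, -0.0, 1.493]
contact_force: [0.1, -0.9, -1.3]
opening: 0.579
grip_force: 17.0
```

{"fn": "jog_arm", "kwargs": {
  "motion": [0, 0, 0, 0, 0, 0, 0.579, 0, 0, 0, 0, 0, 0, 0.579, 0, 0, 0, 0, 0, 0, 0.579, 0, 0, 0, 0, 0, 0, 0.579]
}}

```text
t: 8.62
ee_pos: [484.3, -125.0, 220.1]
tool_rot: [-3.141, -0.0, 1.493]
contact_force: [-0.3, 0.1, -0.7]
opening: 0.579
grip_force: 17.0
```

```bash
python3 - <<'E'
from h import *
todo(484.6,-125.1,220)
b=camera("scene");cv2.imwrite("pics/s2.png",b)
cv2.imwrite("pics/z2.png",cv2.resize(b[70:220,160:310],(600,600)))
E
```

```text
t 8.6167 pos [ 484.3 -125.   220.1] rot [-3.141 -0.     1.493] q [-0.51 -0.2  -0.22  1.55  0.    1.13] f [-0.3  0.1 -0.7] m [ 0.02  0.06 -0.02] 0.5788635770209398 17.025928795337677
tool delta [-0.   0.3  0.1]
```

View pics/z2.png

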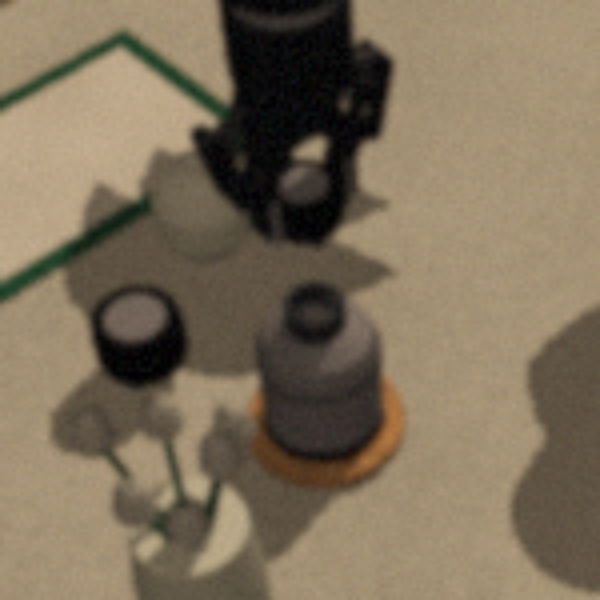

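The picture shows the cap level between the fingers (crop (305,190)) and the flask's open mouth below it at (315,310). I'm handing in.

```bash
python3 -c "from bench import *;print(job.hand_in())"
```

```text
the job is handed in; nothing more can be done
None
```

The cap is off and the job is handed in: it had a reversed thread (came loose clockwise), and the gripper holds it level and still about 8 cm above the flask mouth at about 17 N (19 N at most); the hand-in gave no verdict.

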